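# Set the straightedge and clamp screw of a slide-marking jig

### The job

Take the straightedge by its grip, slide it in under the clamp screw of the slide-marking jig so that it lies flat on the jig's plate with its graduated edge flush along the near face of the slide carrier and its ends about level with the carrier's ends, and let go of it. Then screw the clamp screw down (clockwise) until it seats, and back it off a quarter turn so the straightedge is left as a sliding fit. Finish still gripping the screw's bar at that setting so it cannot creep, with the straightedge still flush and the other things on the bench left alone.

Things in the scene. Friction and masses are not known exactly. Their poses are not given: they have to be found in the camera images.
- jig: Fixed slide-marking jig. Origin: on the bench, under its grey base plate, 170 x 220 x 12 mm (x -75..+95, y -110..+110 mm, top at z = 12 mm). x points away from the robot, y along the slide carrier bar on the plate. An upright clamp screw stands at x = 0, y = +70 mm, in an arm that overhangs the plate.
- carrier_face (a point): Middle of the foot of the slide carrier's near face, on the plate top, at x = +20, z = 12 mm of the jig; axes as the jig's. The carrier is an aluminium bar behind this face, 40 (x) x 200 (y) x 12 mm tall, with glass slides on top. The straightedge goes against this face.
- clamp_arm (a point): Middle of the near end of the clamp arm's top, at x = -14, y = +70, z = 44 mm of the jig; axes as the jig's. The aluminium arm is 26 mm wide (y) and 14 mm thick (z 30..44 mm of the jig), so it leaves 18 mm over the plate; it runs from here in +x, over the carrier, to a post behind it.
- screw (a joint): Angle (rad) by which the clamp screw is backed off: 0 = seated (hard stop: collar on the arm's top, tip just down on the straightedge); grows anticlockwise seen from above, up to 5.0. Starts 2.2 to 3.9; stays where it is left (about 0.05 Nm friction); rises 5 mm a turn.
- screw_grip (a point): Centre of the screw's grip, a black bar 44 mm long (point's x), 12 mm thick, 22 mm tall, on the screw's axis. Seated, the bar lies along the arm (jig's x), and this point is 71 mm above the bench, 27 mm above the arm's top. The screw's 8 mm tip hangs below the arm; seated it ends 8.3 mm above the plate.
- straightedge: Loose aluminium straightedge, 40 mm wide (x), 200 mm long (y), 8 mm thick, about 0.25 kg; origin at the middle of its underside. Its graduated working edge is the long edge at x = +20 mm, the one farther from the grip. It lies flat on the bench to the left or right of the jig.
- straightedge_grip (a point): Centre of the straightedge's grip, a black plastic block 15 mm (x) by 30 mm (y), 32 mm tall, standing on its top face; at x = -8, y = -20, z = +24 mm of the straightedge, its top 40 mm above the underside.
- edge_left (a point): Foot of the working edge near its +y end, at x = +20, y = +95, z = 0 mm of the straightedge.
- edge_right (a point): Foot of the working edge near its -y end, at x = +20, y = -95, z = 0 mm of the straightedge.
- slide_box: Bystander: closed grey-lidded slide box 89 x 134 x 34 mm, on the other side of the jig from the straightedge. Origins of bystanders are at the centre of their underside.
- petri: Bystander: closed clear petri dish, 92 mm across, 16 mm tall, on the right, beyond the place of straightedge or slide box.
- loupe: Bystander: grey stand loupe, 42 mm across, 40 mm tall, between robot and jig.
- jar: Bystander: clear jar with a white lid, 52 mm across, 70 mm tall, beyond the jig on the left.
- oil: Bystander: small amber bottle, 28 mm across, 62 mm tall, beyond the jig on the right.
- tube_rack: Bystander: white tube rack 70 x 180 mm, 94 mm tall with its tubes, on the left, beyond the place of straightedge or slide box.

How it is judged:
On the way, in this order (a step that is already met when the one before it is completed fails the run):
1. the straightedge lies flat on the plate, flush along the carrier and let go (x of edge_left in the frame of carrier_face between -0.002 and 0.002 m and z of each of edge_left, edge_right in the frame of carrier_face below 0.003 m and x of edge_right in the frame of carrier_face between -0.002 and 0.002 m and y of straightedge in the frame of carrier_face between -0.02 and 0.02 m and contact force between the fingers and straightedge below 0.2 N), for 0.2 s.
2. the clamp screw is seated with the straightedge flush under it (value of joint screw below 0.1 rad and x of edge_left in the frame of carrier_face between -0.002 and 0.002 m and z of each of edge_left, edge_right in the frame of carrier_face below 0.003 m and x of edge_right in the frame of carrier_face between -0.002 and 0.002 m and y of straightedge in the frame of carrier_face between -0.02 and 0.02 m), for 0.15 s.
At the end, for the whole second after the job is handed in: Fingers grip the bar (over 1 N, TCP within 50 mm of it), screw still, 1.57 rad (within 0.3) off its seat; straightedge untouched, at rest, on the plate (within 3 mm), both edge ends within 2 mm of the carrier face, centred within 20 mm (all of step 1 and value of joint screw between 1.27 and 1.87 rad and velocity of joint screw between -0.1 and 0.1 rad/s and contact force between the fingers and screw above 1 N and distance between the grasp point and screw_grip below 0.05 m and linear speed of straightedge below 0.02 m/s); the arm keeps its last pose, push and grip.
It fails at once if a bystander is pushed by more than 30 mm (distance of any of slide_box, petri, loupe, jar, oil, tube_rack from where it was at the start of the episode above 0.03 m).
It also fails if it takes over 72 s, if anything falls off the work surface, if the arm or the gripper's body presses on something with over 40 N, if the wrist force passes 120 N, or if a joint passes its speed limit or range.

### The arm

A 6-joint arm with a two-finger parallel gripper is mounted at the origin on the work surface. World frame = base frame: x ahead of the robot, y to its left, z up, the work surface at z = 0. Lengths are in m, angles in rad, forces in N, time in s.
With the tool pointing down it reaches from about 0.375 to 0.975 m from the base axis. Payload 3.8 kg.
Tool frame: the origin (TCP) lies between the finger pads, 19 mm behind the fingertips; this is the grasp point; z points along the fingers, y is the line along which they close (so a half turn about z gives the same grasp; the last joint's range is limited). The gripper opens to 85 mm and grips with 20 to 120 N. Pads are 22 mm wide; open, the fingers measure 114 mm over their backs; the gripper's body (76 mm by 85 mm) begins 54 mm behind the grasp point. The pads swing forward as they close: fully open they stand 13 mm farther back than shut.
Start: joints at [1.132, 0.264, 1.604, -0, 1.274, -0.037], TCP at [0.264, 0.621, 0.25] pointing down, gripper open.
Joint ranges: [-2.63, 2.63], [-0.94, 2.18], [0.31, 2.57], [-1.31, 4.45], [0, 2.66], [-2.55, 2.55]. Speed limits (rad/s): [2.57, 2.57, 3.14, 3.14, 3.14, 3.14].

### API

Orientations are given as a rotation vector (axis times angle).
In Python, from workcell import bot gives the robot as it stands. The module is installed in compiled form; this text tells all that it offers.
- The arm moves only by the shell command python3 -m jog FILE [OPENING] [FORCE], which reads ROWS from the file FILE. ROWS is a JSON list of rows, 1 to 5 of them, each of 4 numbers: dx, dy, dz in m, then a turn about the tool's z in rad; each row shifts and turns the commanded pose from where the row before left it, along the tool's axes as they then stand; what a row does not reach is not made up. A row lasts 1/8 s, in which the tool goes at most 0.0625 m and 0.188 rad, less where a joint would pass 70% of its speed; a pose out of reach is approached as far as the arm can. OPENING is the opening from 0.0 (shut) to 1.0 (fully open), set as the command begins (- or left out keeps the last). The fingers move at their own pace and stop on an object; FORCE is the grip in N (left out, the last holds). Time passes only in rows, so rows that do not move let the fingers close. It prints the time, the measured TCP pose, the force, the opening and the grip force at its end. Input that does not fit is refused with a message, and nothing moves.
- bot.read_state(): the state, without advancing time (a new reading comes with each control period).
- bot.read_camera(name): name is "side" or "top" or "wrist"; returns the picture (384x512x3 uint8, red, green, blue); there is no depth.
- bot.camera_info(name): a dict with "intrinsics" (3x3 intrinsics, pixels), "k1" (the pictures are not rectified: a ray, as slopes to the right and down, at radius r is drawn at 1 + k1 r^2 times it, then the intrinsics apply), "extrinsics" (4x4, takes a point from camera to world coordinates). Camera axes: x right, y down, z forward; pixel columns grow to the right and rows downward; lengths in m; the calibration is good to about 2 mm. A picture is of the moment at which its call begins: read the wrist's pose just before it. camera_info takes no time and is no camera call; for the wrist camera it gives the pose at the moment of the call.
- bot.finish_job(): hands the job in; it is judged then, once.
Trained networks look in the newest picture that a camera, given by its name, has taken for a name from the list of things; names that differ only in an ending like _2 or _b are one class to them, and where a whole thing is asked for, a point or a joint stands for the part that bears it (a point fixed in the world has none). Each returns a list of dicts, best first, with "conf" (0 to 1); they miss things now and then, are a little off and sometimes report something else, mostly with a low value. They report only what shows in the picture. A call takes as long as a camera call.
- bot.search_frame(camera, thing): "box" ([left, top, right, bottom] in pixels, round what is visible of it).
- bot.regions_of(camera, thing): "pixels" (384x512 bool, what is visible of it) and "box" ([left, top, right, bottom] in pixels, round what is visible of it).
- bot.spot_point(camera, thing): "pixel" ([row, column] in pixels: a listed point, or the origin of a listed thing).
The state is a dict: "time": time; "q": joint angles; "joint_vel": joint speeds; "joint_torque": joint torques, N m; "tool_pos": TCP position; "tcp_rot": TCP orientation; "wrist_force": force on the tool from outside, world axes, zero at the start; "torque": the same for the moment, N m; "width": opening from 0.0 (shut) to 1.0 (fully open); "grip_force": force on a finger pad.
Only numpy, scipy, OpenCV 4.12 (cv2) and the standard library are available. Lean on these libraries where they do the work, as an engineer would, in place of code of your own. Each camera call takes 0.05 s, during which the arm holds its last target. There are 200 camera calls.

## Working session

There is one attempt and no reset: what is moved stays moved. The work goes in short steps, Python scripts to look and compute and a shell command to move; the robot and the scene stay as the last step left them, time stands still between calls to the robot, and variables do not carry over. Pictures are saved under pics/ and viewed, at most 12 in all, crops included, and the job is handed in when it is done.

```bash
mkdir -p pics; cat > h.py <<'E'
import numpy as np, cv2
from scipy.spatial.transform import Rotation as R
from workcell import bot
def ray(info,row,col):
    K=np.array(info["intrinsics"]);T=np.array(info["extrinsics"])
    d=np.array([(col-K[0,2])/K[0,0],(row-K[1,2])/K[1,1]]);u=d.copy()
    for _ in range(20): u=d/(1+info["k1"]*(u@u))
    return T[:3,3],T[:3,:3]@np.array([u[0],u[1],1])
def onz(info,row,col,z):
    o,d=ray(info,row,col); return o+d*(z-o[2])/d[2]
def proj(info,p):
    K=np.array(info["intrinsics"]);T=np.array(info["extrinsics"])
    c=T[:3,:3].T@(np.array(p)-T[:3,3]);u=c[:2]/c[2];u=u*(1+info["k1"]*(u@u))
    return np.array([K[1,1]*u[1]+K[1,2],K[0,0]*u[0]+K[0,2]])
def save(img,n,box=None,s=1):
    if box: img=img[box[1]:box[3],box[0]:box[2]]
    cv2.imwrite(n,cv2.resize(img[:,:,::-1],None,fx=s,fy=s,interpolation=cv2.INTER_CUBIC))
def pose():
    s=bot.read_state(); return np.array(s["tool_pos"]),R.from_rotvec(s["tcp_rot"])
def totool(target,yaw=None):
    p,r=pose(); d=r.inv().apply(np.array(target)-p); return d
E
cat > a.py <<'E'
from h import *
s=bot.read_state();print(s["time"],s["tool_pos"],s["tcp_rot"],s["width"]);print(R.from_rotvec(s["tcp_rot"]).as_matrix().round(3))
Z=dict(carrier_face=.012,clamp_arm=.044,screw_grip=.08,straightedge=0,straightedge_grip=.024,edge_left=0,edge_right=0,jig=0,slide_box=0,loupe=0)
for c in ["top","side"]:
    im=bot.read_camera(c);save(im,f"pics/{c}0.png",s=1.5);i=bot.camera_info(c)
    print(c,np.array(i["extrinsics"]).round(3).tolist(),i["intrinsics"][0][0])
    for n,z in Z.items():
        for o in bot.spot_point(c,n)[:2]:
            print(n,round(o["conf"],2),np.round(o["pixel"],1),onz(i,*o["pixel"],z).round(4))
E
python3 a.py
```

```text
0.0 [0.2637102  0.62061013 0.24863631] [-0.62688373 -3.0778732   0.00344694] 1.0028796885222329
[[-0.92   0.391 -0.001]
 [ 0.391  0.92  -0.002]
 [ 0.    -0.002 -1.   ]]
top [[-0.006, -0.985, 0.172, 0.383], [-1.0, 0.005, -0.004, -0.015], [0.003, -0.172, -0.985, 1.106], [0.0, 0.0, 0.0, 1.0]] 381.2165550978432
carrier_face 0.56 [179.8 255.3] [ 0.6061 -0.0266  0.012 ]
carrier_face 0.47 [179.7 228.3] [0.6068 0.0525 0.012 ]
clamp_arm 0.64 [187.5 231.3] [0.5777 0.0419 0.044 ]
screw_grip 0.61 [179.3 229.2] [0.594  0.0458 0.08  ]
straightedge 0.65 [232.2 372.7] [ 0.4521 -0.3654  0.    ]
straightedge 0.56 [228.3 366.2] [ 0.4635 -0.3472  0.    ]
straightedge_grip 0.65 [233.3 371.6] [ 0.4475 -0.3545  0.024 ]
edge_left 0.66 [188.4 252. ] [ 0.5827 -0.0168  0.    ]
edge_left 0.59 [217.1 332.5] [ 0.4966 -0.2507  0.    ]
edge_right 0.87 [228.8 396.7] [ 0.4615 -0.4357  0.    ]
edge_right 0.44 [150.5 170.9] [0.6995 0.2258 0.    ]
jig 0.64 [189.5 251. ] [ 0.5795 -0.0138  0.    ]
jig 0.59 [188.2 229.1] [0.5837 0.0507 0.    ]
slide_box 0.75 [234.7 131.3] [0.4489 0.3321 0.    ]
loupe 0.67 [247.1 243.9] [0.
[... 289 characters left out ...]
7 [198.3 248.6] [0.5743 0.0335 0.08  ]
screw_grip 0.57 [229.  265.3] [ 0.5004 -0.1126  0.08  ]
straightedge 0.94 [305.  322.2] [ 0.4605 -0.3408  0.    ]
straightedge 0.64 [279.8 303.8] [ 0.4949 -0.254   0.    ]
straightedge_grip 0.97 [304.5 327.9] [ 0.4509 -0.363   0.024 ]
straightedge_grip 0.42 [300.4 320.2] [ 0.4486 -0.3429  0.024 ]
edge_left 0.85 [281.1 302.6] [ 0.4892 -0.2551  0.    ]
edge_right 0.63 [327.7 357.7] [ 0.4624 -0.438   0.    ]
jig 0.82 [227.1 262.2] [ 0.5801 -0.0162  0.    ]
jig 0.49 [244.  352.1] [ 0.6997 -0.2498  0.    ]
slide_box 0.58 [200.5 161.5] [0.4506 0.327  0.    ]
slide_box 0.17 [303.  320.4] [ 0.4625 -0.3338  0.    ]
loupe 0.64 [248.  210.5] [0.4091 0.0106 0.    ]
```

View pics/side0.png

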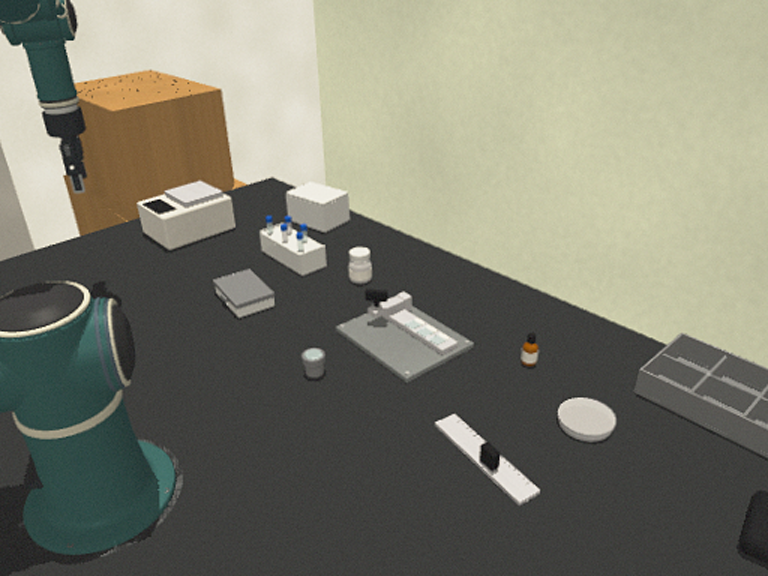

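View pics/top0.png

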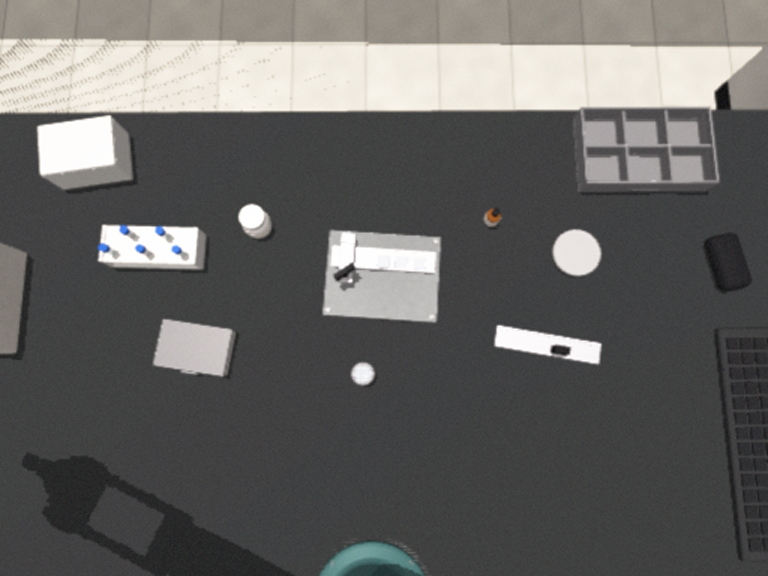

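The straightedge lies on the right (side view about (325,305), top about (366,230) in native pixels) with its grip toward its right end. The jig is in the centre, with the screw bar turned obliquely. I'll go to the straightedge first.

```bash
echo '[[-0.045, -0.038, 0, 0], [-0.045, -0.038, 0, 0], [-0.045, -0.038, 0, 0], [-0.045, -0.038, 0, 0], [-0.045, -0.038, 0, 0]]' > next.json && python3 -m jog next.json 1.0 40
echo '[[-0.03, -0.045, 0, 0], [-0.03, -0.05, 0, 0], [-0.02, -0.055, 0, 0], [-0.01, -0.06, 0, -0.12], [0, -0.06, 0, -0.13]]' > next.json && python3 -m jog next.json
python3 -c "
from h import *
p,r=pose();print(p,r.as_matrix().round(3));print(totool([.448,-.36,.2]),bot.read_state()['q'])"
```

```text
time: 1.72
tool_pos: [0.3974, 0.3567, 0.2503]
tcp_rot: [0.626, 3.078, 0.001]
wrist_force: [0.0, 0.1, -1.0]
width: 1.001
grip_force: 0.0
time: 2.35
tool_pos: [0.3804, 0.0705, 0.2503]
tcp_rot: [0.231, 3.132, -0.0]
wrist_force: [0.7, -1.3, 0.4]
width: 1.003
grip_force: 0.0
[0.380361   0.07054931 0.25030062] [[-0.989  0.147  0.001]
 [ 0.147  0.989 -0.   ]
 [-0.001 -0.    -1.   ]]
[-0.12997449 -0.41597478  0.0504927 ] [ 1.19323645e-01 -3.12822330e-01  2.16699241e+00 -4.14138888e-04
  1.28622799e+00 -1.30419972e+00]
```

```bash
echo '[[-0.025, -0.055, 0, 0], [-0.025, -0.055, 0, 0], [-0.025, -0.055, 0, 0], [-0.02, -0.055, 0, 0], [-0.02, -0.055, 0, 0]]' > next.json && python3 -m jog next.json >/dev/null
echo '[[-0.015, -0.05, 0.025, 0], [0, -0.05, 0.025, 0], [0, -0.04, 0, 0], [0, 0, 0, 0]]' > next.json && python3 -m jog next.json 0.8
cat > b.py <<'E'
from h import *
import sys
p,r=pose();i=bot.camera_info("wrist");im=bot.read_camera("wrist");save(im,f"pics/{sys.argv[1]}.png",s=1.4)
zb=float(sys.argv[2])
print(p.round(4),r.as_matrix().round(3).tolist())
for a in sys.argv[3:]:
    n,z=a.split(":")
    for o in bot.spot_point("wrist",n)[:2]: print(n,round(o["conf"],2),np.round(o["pixel"],1),onz(i,*o["pixel"],float(z)+zb).round(4))
E
python3 b.py w1 0 straightedge:0 straightedge_grip:.024 edge_left:0 edge_right:0
```

```text
time: 3.48
tool_pos: [0.4458, -0.3601, 0.1995]
tcp_rot: [-0.244, -3.132, 0.0]
wrist_force: [-0.3, 0.2, -0.4]
width: 0.803
grip_force: 0.0
[ 0.4458 -0.3601  0.1995] [[-0.988, 0.155, -0.0], [0.155, 0.988, -0.0], [0.0, -0.0, -1.0]]
straightedge 0.94 [173.1 279.4] [ 0.4599 -0.3403  0.    ]
straightedge_grip 0.96 [174.8 262.7] [ 0.4519 -0.3577  0.024 ]
edge_left 0.72 [194.2 366.5] [ 0.4992 -0.2469  0.    ]
edge_left 0.38 [190.  196.7] [ 0.4651 -0.4339  0.    ]
edge_right 0.85 [192.1 194.6] [ 0.4672 -0.4368  0.    ]
edge_right 0.57 [172.1 266. ] [ 0.4565 -0.3546  0.    ]
```

View pics/w1.png

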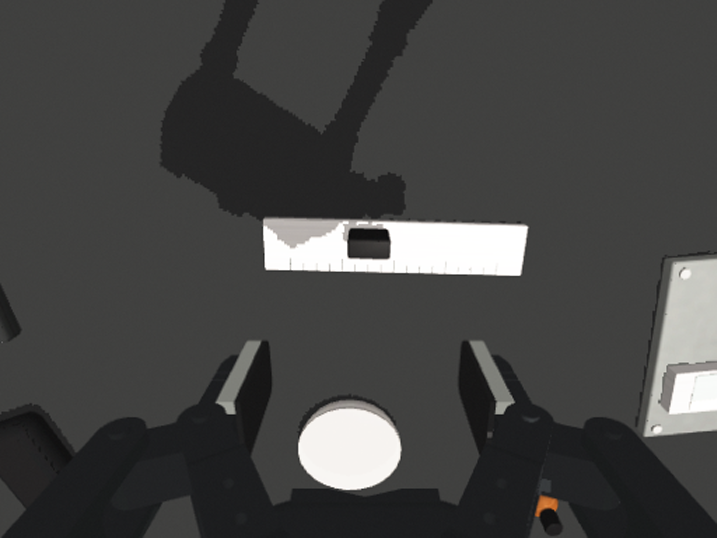

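The grip shows at (263,173) native and the working edge is the lower side of the straightedge (native rows 193–196, columns 189–372), almost aligned with the tool. I'll descend and grasp.

```bash
echo '[[-0.005, 0.0035, 0.05, 0.015], [0, 0, 0.05, 0], [0, 0, 0.045, 0], [0, 0, 0.0235, 0]]' > next.json && python3 -m jog next.json 0.7 >/dev/null
echo '[[0, 0, 0, 0], [0, 0, 0, 0], [0, 0, 0, 0], [0, 0, 0, 0], [0, 0, 0, 0]]' > next.json && python3 -m jog next.json 0.0 60
echo '[[0, 0, 0, 0], [0, 0, 0, 0], [0, 0, -0.02, 0], [0, 0, -0.04, 0], [0, 0, 0, 0]]' > next.json && python3 -m jog next.json
```

```text
time: 4.85
tool_pos: [0.4525, -0.3553, 0.0324]
tcp_rot: [0.262, 3.129, -0.001]
wrist_force: [-0.7, 0.1, 1.7]
width: 0.339
grip_force: 60.8
time: 5.48
tool_pos: [0.4546, -0.3572, 0.0958]
tcp_rot: [0.261, 3.124, -0.008]
wrist_force: [0.5, -0.5, -3.1]
width: 0.334
grip_force: 60.4
```

```bash
cat > c.py <<'E'
from h import *
for c in ["top","side"]:
    bot.read_camera(c);i=bot.camera_info(c)
    o=bot.regions_of(c,"jig")
    if not o: continue
    print(c,o[0]["conf"],o[0]["box"])
    ct=max(cv2.findContours(o[0]["pixels"].astype(np.uint8),cv2.RETR_EXTERNAL,cv2.CHAIN_APPROX_NONE)[0],key=len)[:,0,:]
    P=np.array([onz(i,v,u,.012)[:2] for u,v in ct]); np.save(c+"jig.npy",P)
    # near edge (min x at each y) and right edge
    y0,y1=P[:,1].min(),P[:,1].max()
    L=[]
    for a in np.arange(y0+.02,y1-.02,.006):
        m=P[abs(P[:,1]-a)<.003]
        if len(m): L.append((a,m[:,0].min()))
    L=np.array(L);k=np.polyfit(L[:,0],L[:,1],1);res=L[:,1]-np.polyval(k,L[:,0])
    m=abs(res)<.003;k=np.polyfit(L[m,0],L[m,1],1)
    print("near edge x=",k, "yaw",-np.arctan(k[0]))
    (cx,cy),wh,an=cv2.minAreaRect((P*1000).astype(np.float32));print("rect",cx,cy,wh,an,"y",y0,y1)
    for n,z in [("carrier_face",.012),("clamp_arm",.044),("jig",0),("loupe",0)]:
        for q in bot.spot_point(c,n)[:1]: print(n,q["conf"],onz(i,*q["pixel"],z).round(4))
p,r=pose();i=bot.camera_info("wrist");im=bot.read_camera("wrist");save(im,"pics/w2.png",s=1.4)
for n,z in [("straightedge_grip",.024),("edge_left",0),("edge_right",0)]:
    for q in bot.spot_point("wrist",n)[:1]:
        w=onz(i,*q["pixel"],p[2]-.0315+z); print(n,round(q["conf"],2),np.round(q["pixel"],1),w.round(4),"tool",(r.inv().apply(w-p)).round(4))
E
python3 c.py
```

```text
top 0.58 [215.5, 155.1, 295.3, 213.8]
near edge x= [0.0697537  0.51328631] yaw -0.0696408941421018
rect 595.5183715820312 -22.713272094726562 (219.40933227539062, 170.5932159423828) 85.95067596435547 y -0.13544203039061972 0.09070366816741703
carrier_face 0.75 [ 0.6103 -0.0283  0.012 ]
clamp_arm 0.65 [0.5763 0.047  0.044 ]
jig 0.61 [ 0.5831 -0.0124  0.    ]
loupe 0.54 [0.4046 0.0103 0.    ]
side 0.8 [224.0, 191.3, 315.7, 256.9]
near edge x= [0.19636364 0.51323203] yaw -0.1938966300105586
rect 606.4319458007812 7.7075653076171875 (310.7760314941406, 205.3311004638672) 85.33183288574219 y -0.14519047151715847 0.1585259674937448
carrier_face 0.74 [ 0.6044 -0.0238  0.012 ]
clamp_arm 0.76 [0.572  0.0387 0.044 ]
jig 0.57 [ 0.6214 -0.0125  0.    ]
loupe 0.61 [0.4111 0.0245 0.    ]
edge_left 0.6 [279.3 448.1] [ 0.499  -0.2461  0.0595] tool [-0.0285  0.1149  0.0315]
edge_right 0.88 [280.6 136.5] [ 0.4682 -0.432   0.0595] tool [-0.0291 -0.0735  0.0314]
```

View pics/w2.png

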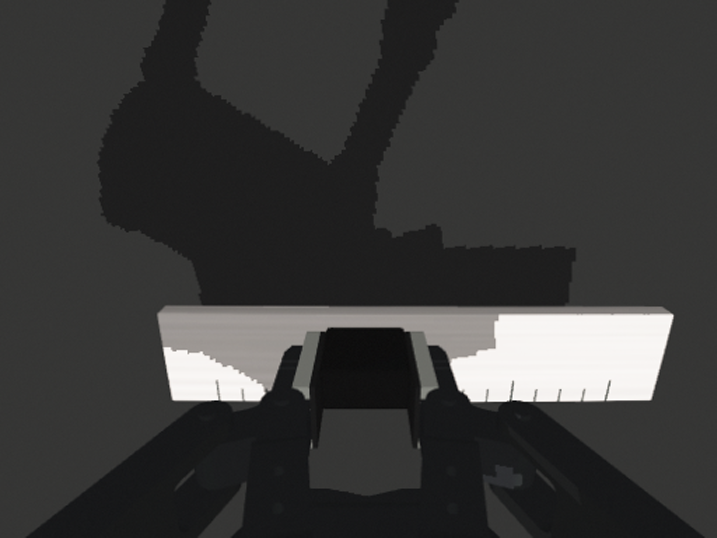

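Held squarely (the working edge is level at native row 280). Jig yaw is about -0.07 and its origin about (0.5855, -0.022). I'll carry the straightedge to the near part of the plate.

```bash
echo '[[0, 0, 0, -0.097], [0, 0.05, 0, 0], [0, 0.055, 0, 0], [-0.01, 0.055, 0, 0], [-0.01, 0.055, 0, 0]]' > next.json && python3 -m jog next.json >/dev/null
echo '[[-0.013, 0.055, 0, 0], [-0.0155, 0.053, 0, 0], [0, 0, 0, 0], [0, 0, 0, 0]]' > next.json && python3 -m jog next.json
cat >> h.py <<'E'
def jig(): # origin, yaw
    return np.array([.5855,-.022]),-.07
E
cat > d.py <<'E'
from h import *
from scipy.optimize import least_squares
p,r=pose();i=bot.camera_info("wrist");im=bot.read_camera("wrist");save(im,"pics/w3.png",s=1.4)
print(p,r.as_matrix().round(3).tolist(),totool([.5254,-.0385,p[2]]))
im=bot.read_camera("side");save(im,"pics/s3.png",[190,150,350,280],5)
i=bot.camera_info("side")
J,a=jig();
def w(x,y,z): return [J[0]+x*np.cos(a)-y*np.sin(a),J[1]+x*np.sin(a)+y*np.cos(a),z]
for q in [(-.075,-.11,.012),(-.075,.11,.012),(.095,-.11,.012),(-.014,.07,.044),(.02,0,.012),(0,.07,.08)]: print(q,((proj(i,w(*q))-[150,190])*5).round()[::-1])
E
python3 d.py
```

```text
time: 7.4
tool_pos: [0.5228, -0.0361, 0.0915]
tcp_rot: [-0.107, -3.139, 0.001]
wrist_force: [0.3, 0.4, -2.0]
width: 0.335
grip_force: 60.9
[ 0.52275549 -0.03607448  0.09147989] [[-0.998, 0.068, -0.0], [0.068, 0.998, -0.001], [0.0, -0.001, -1.0]] [-0.00303175 -0.00158605 -0.00012001]
(-0.075, -0.11, 0.012) [399. 509.]
(-0.075, 0.11, 0.012) [161. 337.]
(0.095, -0.11, 0.012) [624. 390.]
(-0.014, 0.07, 0.044) [280. 283.]
(0.02, 0, 0.012) [400. 357.]
(0, 0.07, 0.08) [297. 223.]
```

View pics/s3.png

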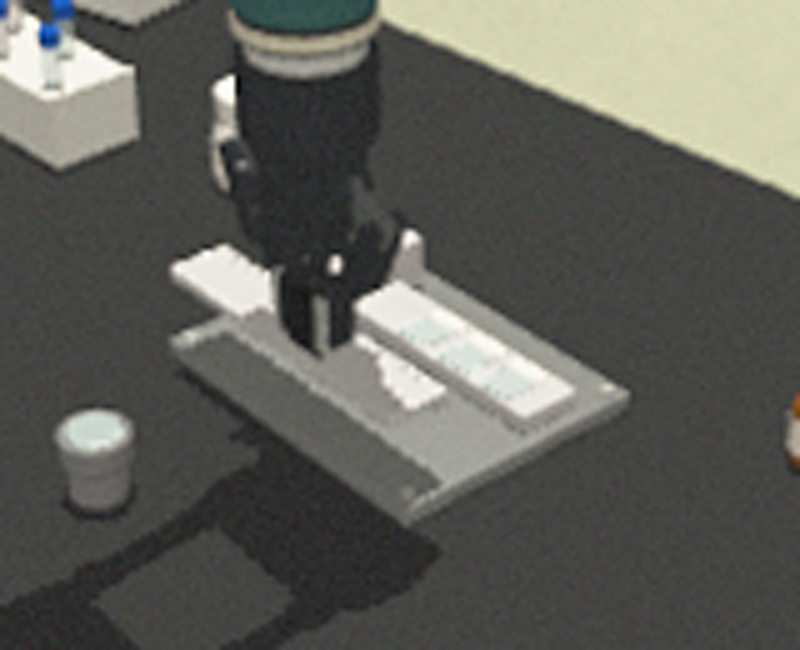

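The straightedge hovers over the near part of the plate, short of the clamp arm; the plate's near right corner is at (407,520) of the crop, within 3 mm of my model. Lowering.

```bash
echo '[[0, 0, 0.02, 0], [0, 0, 0.015, 0], [0, 0, 0.006, 0], [0, 0, 0, 0], [0, 0, 0, 0]]' > next.json && python3 -m jog next.json
echo '[[0, 0, 0.002, 0], [0, 0, 0.002, 0], [0, 0, 0.001, 0], [0, 0, 0, 0]]' > next.json && python3 -m jog next.json
```

```text
time: 8.12
tool_pos: [0.5234, -0.0363, 0.051]
tcp_rot: [0.11, 3.139, -0.0]
wrist_force: [0.1, -0.6, -2.8]
width: 0.337
grip_force: 60.8
time: 8.62
tool_pos: [0.5228, -0.036, 0.0454]
tcp_rot: [-0.109, -3.139, -0.0]
wrist_force: [-0.5, 0.4, -3.0]
width: 0.338
grip_force: 60.8
```

```bash
echo '[[0, 0, 0.001, 0], [0, 0, 0, 0], [0, 0, 0, 0]]' > next.json && python3 -m jog next.json; echo '[[0, 0, 0.001, 0], [0, 0, 0, 0], [0, 0, 0, 0]]' > next.json && python3 -m jog next.json
```

```text
time: 9.0
tool_pos: [0.5229, -0.0361, 0.0445]
tcp_rot: [-0.11, -3.14, 0.0]
wrist_force: [1.1, 0.0, -1.3]
width: 0.334
grip_force: 61.0
time: 9.38
tool_pos: [0.523, -0.0361, 0.0444]
tcp_rot: [-0.11, -3.14, 0.0]
wrist_force: [-3.4, 0.3, 5.3]
width: 0.341
grip_force: 61.9
```

```bash
echo '[[-0.01, 0, 0, 0], [-0.01, 0, 0, 0], [-0.01, 0, 0, 0], [-0.008, 0, 0, 0], [0, 0, 0, 0]]' > next.json && python3 -m jog next.json; echo '[[-0.003, 0, 0, 0], [-0.003, 0, 0, 0], [0, 0, 0, 0]]' > next.json && python3 -m jog next.json
```

```text
time: 10.0
tool_pos: [0.5619, -0.0389, 0.0444]
tcp_rot: [0.11, 3.138, -0.0]
wrist_force: [0.0, -0.5, 3.8]
width: 0.339
grip_force: 61.7
time: 10.38
tool_pos: [0.5652, -0.0391, 0.0444]
tcp_rot: [-0.109, -3.136, -0.0]
wrist_force: [-8.6, 0.4, 11.8]
width: 0.339
grip_force: 62.4
```

```bash
cat > e.py <<'E'
from h import *
import sys
n=sys.argv[1]
s=bot.read_state();print(s["tool_pos"],s["wrist_force"],s["torque"])
im=bot.read_camera("side");A=cv2.resize(im[175:265,215:325],(790,590),interpolation=cv2.INTER_CUBIC)
im=bot.read_camera("wrist");B=cv2.resize(im,(790,592),interpolation=cv2.INTER_AREA)
save(A,f"pics/{n}s.png");save(B,f"pics/{n}w.png")
E
python3 e.py x1
```

```text
[ 0.56521951 -0.03907667  0.04438167] [-8.55684288  0.42509058 11.82121709] [0.03702679 1.17053053 0.09942246]
```

View pics/x1s.png

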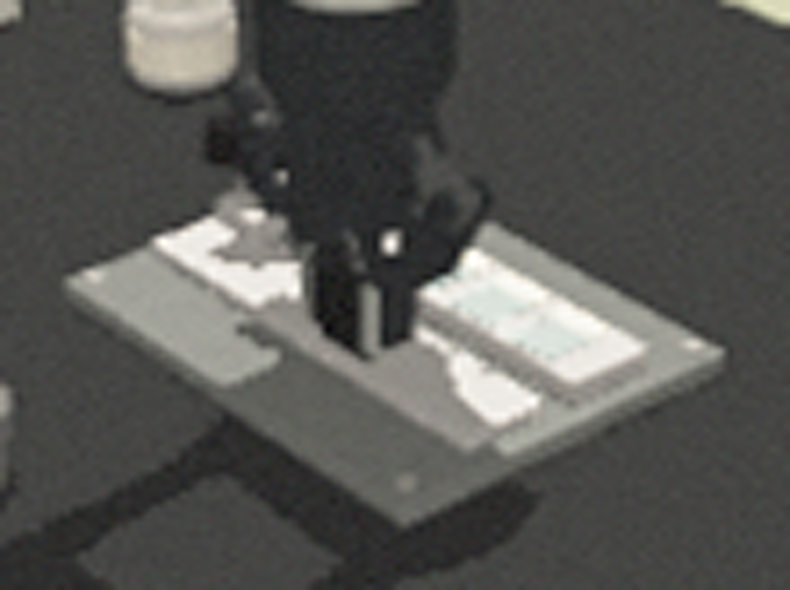

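There is still a gap of roughly 8–10 mm to the carrier. The lag is only 1.7 mm, so this is sliding friction and not a stop. I'll ease the downward push slightly and go on.

```bash
echo '[[-0.002, 0, -0.0007, 0], [-0.002, 0, 0, 0], [0, 0, 0, 0], [0, 0, 0, 0]]' > next.json && python3 -m jog next.json; echo '[[-0.002, 0, 0, 0], [0, 0, 0, 0], [0, 0, 0, 0]]' > next.json && python3 -m jog next.json;echo '[[-0.002, 0, 0, 0], [0, 0, 0, 0], [0, 0, 0, 0]]' > next.json && python3 -m jog next.json
```

```text
time: 10.98
tool_pos: [0.5703, -0.0394, 0.0444]
tcp_rot: [-0.109, -3.138, -0.0]
wrist_force: [-4.5, 0.5, 5.6]
width: 0.341
grip_force: 61.8
time: 11.35
tool_pos: [0.5722, -0.0395, 0.0444]
tcp_rot: [-0.109, -3.138, -0.0]
wrist_force: [-5.2, 0.5, 6.7]
width: 0.334
grip_force: 61.8
time: 11.72
tool_pos: [0.5742, -0.0397, 0.0444]
tcp_rot: [-0.109, -3.138, -0.0]
wrist_force: [-5.5, 0.7, 5.8]
width: 0.34
grip_force: 61.8
```

```bash
echo '[[-0.002, 0, 0, 0], [0, 0, 0, 0], [0, 0, 0, 0]]' > next.json && python3 -m jog next.json; echo '[[-0.002, 0, 0, 0], [0, 0, 0, 0], [0, 0, 0, 0]]' > next.json && python3 -m jog next.json;echo '[[-0.002, 0, 0, 0], [0, 0, 0, 0], [0, 0, 0, 0]]' > next.json && python3 -m jog next.json
```

```text
time: 12.1
tool_pos: [0.5762, -0.0398, 0.0444]
tcp_rot: [-0.109, -3.138, -0.0]
wrist_force: [-5.3, 0.2, 5.9]
width: 0.341
grip_force: 61.8
time: 12.48
tool_pos: [0.5782, -0.0399, 0.0444]
tcp_rot: [-0.109, -3.138, -0.0]
wrist_force: [-4.8, 0.0, 5.2]
width: 0.341
grip_force: 61.8
time: 12.85
tool_pos: [0.5789, -0.04, 0.0444]
tcp_rot: [-0.109, -3.135, -0.0]
wrist_force: [-9.1, 0.9, 11.0]
width: 0.341
grip_force: 62.5
```

```bash
echo '[[-0.002, 0, -0.0005, 0], [0, 0, 0, 0], [0, 0, 0, 0]]' > next.json && python3 -m jog next.json; echo '[[-0.002, 0, 0, 0], [0, 0, 0, 0], [0, 0, 0, 0]]' > next.json && python3 -m jog next.json; python3 -c "from h import *;print(bot.read_state()['torque'])"; python3 e.py x2
```

```text
time: 13.22
tool_pos: [0.579, -0.0399, 0.0445]
tcp_rot: [-0.109, -3.131, -0.001]
wrist_force: [-13.3, 0.2, 13.2]
width: 0.334
grip_force: 62.8
time: 13.6
tool_pos: [0.5791, -0.0399, 0.0446]
tcp_rot: [-0.109, -3.127, -0.001]
wrist_force: [-19.2, 1.4, 19.2]
width: 0.342
grip_force: 63.6
[ 0.10875686  2.84147081 -0.01604677]
[ 0.57908825 -0.03994553  0.044562  ] [-19.19959822   1.40950215  19.17649602] [ 0.10875686  2.84147081 -0.01604677]
```

View pics/x2w.png

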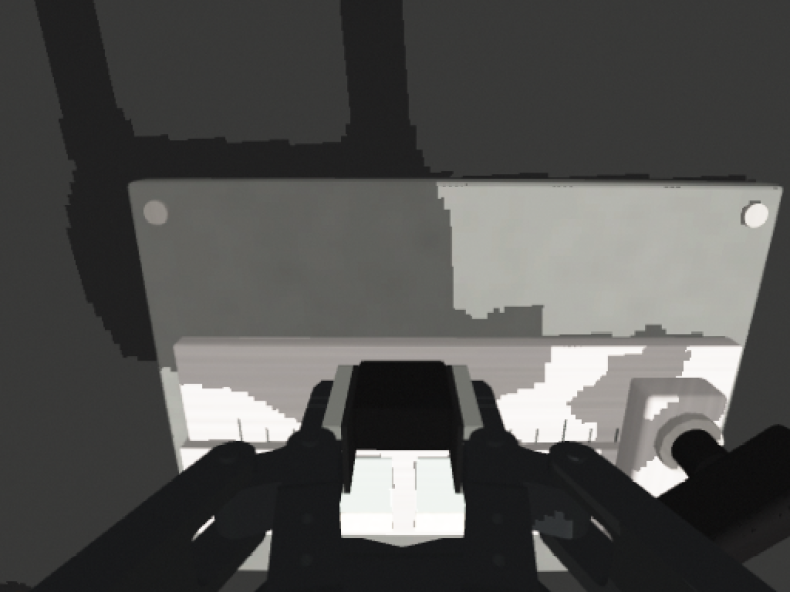

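The edge lies against the carrier (dark seam at row 444 of the view), centred on the plate, under the clamp arm. I'll relieve the push, then let go.

```bash
echo '[[0.002, 0, 0, 0], [0.002, 0, 0, 0], [0, 0, 0, 0], [0, 0, 0, 0]]' > next.json && python3 -m jog next.json; echo '[[0, 0, 0, 0], [0, 0, 0, 0], [0, 0, 0, 0], [0, 0, 0, 0]]' > next.json && python3 -m jog next.json 0.55; echo '[[0, 0, -0.02, 0], [0, 0, -0.03, 0], [0, 0, -0.04, 0], [0, 0, -0.03, 0], [0, 0, 0, 0]]' > next.json && python3 -m jog next.json; python3 b.py w5 .012 carrier_face:0 edge_left:0 edge_right:0 straightedge:0 screw_grip:.068 clamp_arm:.032
python3 -c "from h import *;print(bot.read_state()['q'])"
```

```text
time: 14.2
tool_pos: [0.5789, -0.0399, 0.0445]
tcp_rot: [-0.109, -3.136, -0.0]
wrist_force: [-6.6, 0.9, 5.7]
width: 0.338
grip_force: 62.0
time: 14.7
tool_pos: [0.581, -0.0401, 0.0447]
tcp_rot: [0.11, 3.139, 0.0]
wrist_force: [0.3, 0.0, -0.5]
width: 0.548
grip_force: 0.0
time: 15.32
tool_pos: [0.5837, -0.0404, 0.1698]
tcp_rot: [0.109, 3.131, -0.001]
wrist_force: [0.8, -0.9, -0.6]
width: 0.551
grip_force: 0.0
[ 0.5837 -0.0404  0.1698] [[-0.998, 0.07, 0.009], [0.07, 0.998, -0.001], [-0.009, -0.0, -1.0]]
carrier_face 0.69 [195.3 279.3] [ 0.6077 -0.0227  0.012 ]
edge_right 0.87 [197.1 184.6] [ 0.6033 -0.1153  0.012 ]
straightedge 0.88 [175.1 281.7] [ 0.5873 -0.0195  0.012 ]
screw_grip 0.67 [200.2 376.5] [0.5904 0.047  0.08  ]
clamp_arm 0.82 [167.9 364.6] [0.5757 0.0489 0.044 ]
[-1.11753553e-01  1.59347315e-01  1.89635048e+00 -1.65384787e-05
  1.08867428e+00 -1.61274274e+00]
```

View pics/w5.png

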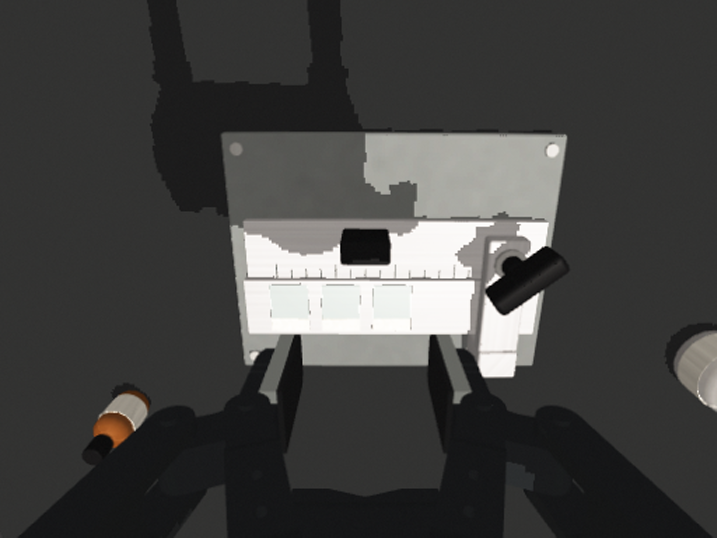

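Placed: the straightedge is flush along the carrier and level with its ends (both native columns 175–390). The bar is at native (376,200), about 124° from jig x, so it is backed off about 2.2 rad. Now over the screw with the tool turned to fit.

```bash
echo '[[-0.001, 0.044, 0, 0], [-0.001, 0.044, 0, 0], [0, 0, 0, 0.17], [0, 0, 0, 0.185], [0, 0, 0, 0.185]]' > next.json && python3 -m jog next.json 0.7 >/dev/null; echo '[[0, 0, 0, 0.185], [0, 0, 0, 0.185], [0, 0, 0, 0.03], [0, 0, 0, 0], [0, 0, 0, 0]]' > next.json && python3 -m jog next.json
cat > f.py <<'E'
from h import *
from scipy.spatial.transform import Rotation as R
p,r=pose();i=bot.camera_info("wrist");im=bot.read_camera("wrist");save(im,"pics/w6.png",s=1.4)
print(p.round(4),r.as_matrix().round(3).tolist())
for o in bot.regions_of("wrist","screw_grip")[:2]: print(o["conf"],o["box"],o["pixels"].sum())
for o in bot.spot_point("wrist","screw_grip")[:2]:
    w=onz(i,*o["pixel"],.073);print(o["conf"],o["pixel"],w,r.inv().apply(w-p))
# dark top of bar: project the expected bar top rectangle for several offsets
g=cv2.cvtColor(im,cv2.COLOR_RGB2GRAY)
print(proj(i,p+r.apply([0,0,p[2]-.084])),proj(i,p+r.apply([0.022,0,p[2]-.084])),proj(i,p+r.apply([-.022,0,p[2]-.084])))
E
python3 f.py
```

```text
time: 16.92
tool_pos: [0.5888, 0.0475, 0.1645]
tcp_rot: [-1.517, -2.751, 0.0]
wrist_force: [-0.3, -0.2, -0.3]
width: 0.699
grip_force: 0.0
[0.5888 0.0475 0.1645] [[-0.533, 0.846, -0.0], [0.846, 0.533, 0.0], [0.0, -0.0, -1.0]]
0.67 [255.4, 173.8, 279.9, 232.8] 1120
0.65 [203.4, 264.1] [0.59334161 0.04801989 0.073     ] [-0.00199847  0.00414668  0.09147624]
[206.5516736  258.49189737] [177.1778063  258.45994915] [234.03280889 258.52299125]
```

View pics/w6.png

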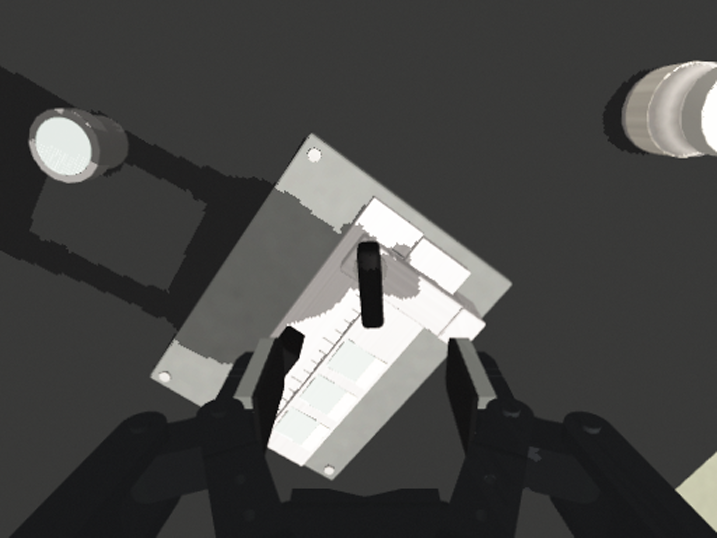

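The bar is nearly in line with the pads: about 4.5 mm toward tool +y and about 0.05 rad off (native column 265, rows 174–233). Correcting, descending and gripping.

```bash
echo '[[-0.001, 0.0045, 0.03, -0.05], [0, 0, 0.03, 0], [0, 0, 0.02, 0], [0, 0, 0.0085, 0], [0, 0, 0, 0]]' > next.json && python3 -m jog next.json 0.6 >/dev/null; echo '[[0, 0, 0, 0], [0, 0, 0, 0], [0, 0, 0, 0], [0, 0, 0, 0]]' > next.json && python3 -m jog next.json 0.0 30;  echo '[[0, 0, 0, 0], [0, 0, 0, 0]]' > next.json && python3 -m jog next.json; python3 -c "
from h import *
s=bot.read_state();print(s['q'][5],s['torque'])"
```

```text
time: 18.2
tool_pos: [0.5925, 0.0481, 0.0774]
tcp_rot: [-1.449, -2.787, 0.004]
wrist_force: [-4.2, -3.8, 6.4]
width: 0.136
grip_force: 34.7
time: 18.45
tool_pos: [0.5925, 0.048, 0.0774]
tcp_rot: [-1.449, -2.787, 0.004]
wrist_force: [-4.0, -3.7, 5.8]
width: 0.132
grip_force: 34.7
-0.5704185193706172 [-0.61857269  0.80226049  0.02089988]
```

```bash
echo '[[0, -0.001, 0, 0.1], [0, 0, 0.0002, 0.18], [0, 0, 0.0001, 0.18], [0, 0, 0.0002, 0.18], [0, 0, 0.0001, 0.18]]' > next.json && python3 -m jog next.json; echo '[[0, 0, 0.0002, 0.18], [0, 0, 0.0001, 0.18], [0, 0, 0.0002, 0.18], [0, 0, 0.0001, 0.18], [0, 0, 0.0001, 0.18]]' > next.json && python3 -m jog next.json;  echo '[[0, 0, 0.0001, 0.15], [0, 0, 0, 0], [0, 0, 0, 0]]' > next.json && python3 -m jog next.json; python3 -c "
from h import *
s=bot.read_state();p,r=pose();print(s['q'][5],s['torque'],r.as_matrix().round(3).tolist())"
```

```text
time: 19.08
tool_pos: [0.5926, 0.0478, 0.0769]
tcp_rot: [2.445, 1.97, -0.001]
wrist_force: [-2.8, -2.3, 3.4]
width: 0.132
grip_force: 34.3
time: 19.7
tool_pos: [0.5926, 0.0476, 0.0761]
tcp_rot: [3.059, 0.711, 0.0]
wrist_force: [-2.7, -3.4, 3.1]
width: 0.133
grip_force: 34.2
time: 20.08
tool_pos: [0.5926, 0.0476, 0.0759]
tcp_rot: [3.101, 0.493, 0.0]
wrist_force: [-2.6, -5.2, 5.5]
width: 0.131
grip_force: 34.5
1.295606695294122 [-0.90335494  0.51540806 -0.06741108] [[0.951, 0.31, 0.0], [0.31, -0.951, -0.001], [-0.0, 0.001, -1.0]]
```

```bash
cat > t.py <<'E'
from h import *
s=bot.read_state();p,r=pose();m=r.as_matrix();print("theta~",np.arctan2(m[1,0],m[0,0])+.07,"q6",s['q'][5],"T",np.round(s['torque'],3))
E
echo '[[0, 0, 0.0001, 0.1], [0, 0, 0.0001, 0.1], [0, 0, 0, 0]]' > next.json && python3 -m jog next.json|grep -E "force|pos"; python3 t.py; echo '[[0, 0, 0.0001, 0.1], [0, 0, 0, 0], [0, 0, 0, 0]]' > next.json && python3 -m jog next.json|grep -E "force|pos"; python3 t.py;echo '[[0, 0, 0, 0.08], [0, 0, 0, 0], [0, 0, 0, 0]]' > next.json && python3 -m jog next.json|grep -E "force|pos"; python3 t.py
```

```text
tool_pos: [0.5926, 0.0476, 0.0757]
wrist_force: [-3.2, -4.5, 6.7]
grip_force: 34.5
theta~ 0.18464899696870044 q6 1.4963147033964757 T [-0.951  0.619 -0.083]
tool_pos: [0.5926, 0.0476, 0.0757]
wrist_force: [-4.4, -5.6, 6.9]
grip_force: 34.5
theta~ 0.08543595174186644 q6 1.595559151282584 T [-0.974  0.562 -0.031]
tool_pos: [0.5925, 0.0475, 0.0756]
wrist_force: [-4.4, -4.5, 6.0]
grip_force: 34.5
theta~ 0.0053873855663068015 q6 1.6755767917105029 T [-0.988  0.647 -0.029]
```

```bash
for k in 1 ; do echo '[[0, 0, 0, 0.08], [0, 0, 0, 0], [0, 0, 0, 0]]' > next.json && python3 -m jog next.json|grep -E "wrist|pos"; python3 t.py; done; echo '[[0, 0, 0, 0.08], [0, 0, 0, 0], [0, 0, 0, 0]]' > next.json && python3 -m jog next.json|grep -E "wrist|pos"; python3 t.py; echo '[[0, 0, 0, 0.08], [0, 0, 0, 0], [0, 0, 0, 0]]' > next.json && python3 -m jog next.json|grep -E "wrist|pos"; python3 t.py
```

```text
tool_pos: [0.5925, 0.0476, 0.0756]
wrist_force: [-3.0, -4.4, 6.4]
theta~ -0.07185648303983205 q6 1.753663822800788 T [-0.795  0.681  0.848]
tool_pos: [0.5924, 0.0477, 0.0756]
wrist_force: [-3.7, -4.7, 6.7]
theta~ -0.14918802376400894 q6 1.831956650023157 T [-0.783  0.731  1.689]
tool_pos: [0.5924, 0.0477, 0.0757]
wrist_force: [-4.0, -3.8, 6.8]
theta~ -0.22648449550413552 q6 1.9102261168060743 T [-0.658  0.74   2.592]
```

Seated: the moment rises linearly from θ≈0.005. Now backing off a quarter turn (−1.80 including the wind-up).

```bash
echo '[[0, 0, 0, -0.18], [0, 0, 0, -0.18], [0, 0, -0.0001, -0.18], [0, 0, -0.0001, -0.18], [0, 0, -0.0002, -0.18]]' > next.json && python3 -m jog next.json >/dev/null; echo '[[0, 0, -0.0001, -0.18], [0, 0, -0.0002, -0.18], [0, 0, -0.0001, -0.18], [0, 0, -0.0002, -0.18], [0, 0, -0.0002, -0.18]]' > next.json && python3 -m jog next.json>/dev/null; echo '[[0, 0, 0, 0], [0, 0, 0, 0], [0, 0, 0, 0]]' > next.json && python3 -m jog next.json; python3 t.py; python3 b.py w7 .012 edge_left:0 edge_right:0 carrier_face:0 straightedge:0
python3 e.py x7
```

```text
time: 23.95
tool_pos: [0.5926, 0.0479, 0.0768]
tcp_rot: [2.303, 2.136, -0.001]
wrist_force: [-4.3, -3.1, 5.8]
width: 0.13
grip_force: 34.7
theta~ 1.5654626796840376 q6 0.11535219449096983 T [-0.6    0.619  0.061]
[0.5926 0.0479 0.0768] [[0.075, 0.997, 0.0], [0.997, -0.075, -0.001], [-0.001, 0.0, -1.0]]
edge_left 0.76 [177.2 287.7] [0.6131 0.0739 0.012 ]
[0.59257934 0.0479108  0.07685832] [-4.32685093 -3.35084756  6.69552128] [-0.63407469  0.5297314   0.06659989]
```

View pics/x7s.png

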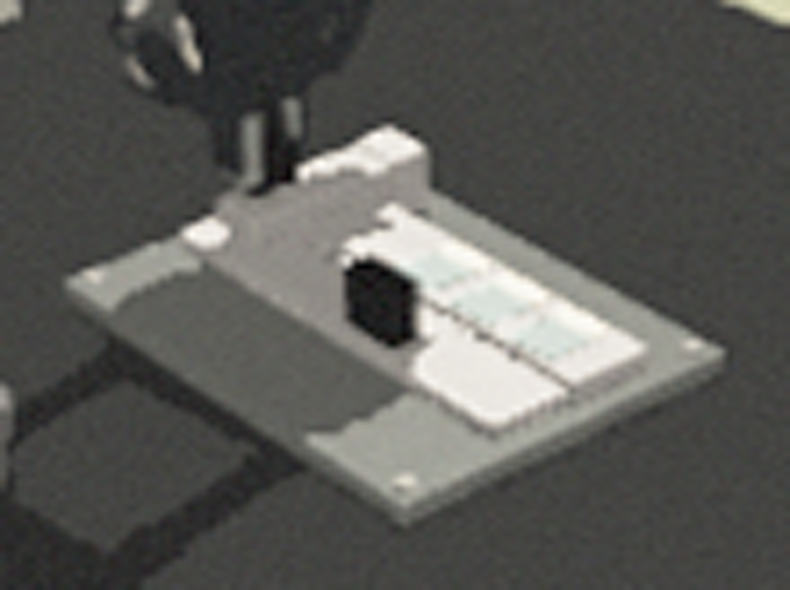

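View pics/w7.png

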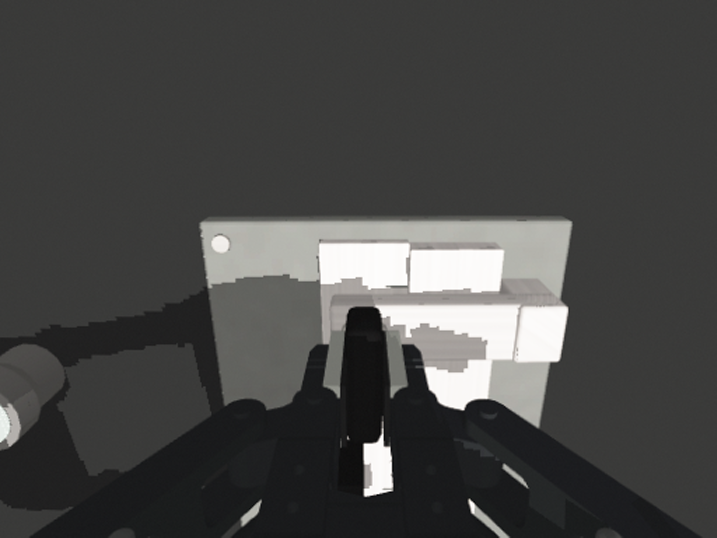

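The straightedge is flush with the carrier in both views (thin seam from (430,300) to (570,385) in the side crop, and at (409,265) in the wrist view). The bar stays gripped, at about 1.56 rad. Handing in.

```bash
python3 -c "
from workcell import bot
print(bot.finish_job())"
```

```text
the job is handed in; nothing more can be done
None
```

The job is handed in: the straightedge is flush against the carrier under the clamp screw, the screw was seated and backed off about 1.56 rad, and the gripper is still holding its bar. The hand-in gave no verdict.

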